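Clamp a turned blank in the carving bed

ROBOT

A 6-joint arm with a two-finger parallel gripper is mounted at the origin on the work surface. World frame = base frame: x ahead of the robot, y to its left, z up, the work surface at z = 0. Lengths are in m, angles in degrees, forces in N, time in s.
With the tool pointing down it reaches from about 0.4 to 0.825 m from the base axis. Payload 7 kg.
Tool frame: the origin (TCP) lies midway between the tips of the shut fingers; the grasp point (between the pads) lies 19 mm behind it; z points along the fingers, y is the line along which they close (so a half turn about z gives the same grasp; the last joint's range is limited). The gripper opens to 88 mm and grips with 3 to 60 N. Pads are 19 mm wide; open, the fingers measure 130 mm over their backs; the gripper's body (78 mm by 193 mm) begins 47 mm behind the grasp point.
Start: joints at [80.793, 20.546, 0.682, 0, -70.136, -16.507], TCP at [0.293, 0.608, 0.227] pointing down, gripper open.
Joint ranges: [-176.03, 176.03], [-82.01, 121.73], [-58.28, 71.71], [-173.87, 95.51], [-174.79, -0.11], [-173.66, 173.66]. Speed limits (degrees/s): [136.94, 136.94, 172.46, 180, 180, 180].

INTERFACE

Orientations are given as [roll, pitch, yaw] about the fixed x, y, z axes, in that order (R = Rz(yaw) Ry(pitch) Rx(roll)).
In Python, from plant import get_state, optics, order gives the robot as it stands. The module is installed in compiled form; this text tells all that it offers.
- The arm moves only by the tool send_rows, never from a script. Its argument "moves" is a list of rows, each an object with "slide": the shift along the tool's x, y, z as a fraction of full scale, a list of three; "turn": the turn about the tool's z as a fraction of full scale; "gripper": the opening, from 0 (shut) to 1 (fully open). A call has exactly 5 rows; each row is the pose to reach, as a shift and turn from the pose commanded when the call began, along the tool's axes at that moment; what a row does not reach only later rows make up. Full scale, the value 1, is 150 mm for a shift and 90 degrees for a turn. A row lasts 1/12 s, in which the tool goes at most 41.7 mm and 7.16 degrees, less where a joint would pass 70% of its speed; a pose out of reach is approached as far as the arm can. A call with a number of a shift or a turn outside -1 to 1 is refused whole. A call with a gripper value outside its range is refused whole. The fingers move at their own pace and stop on an object; "newtons" is the grip in N (left out, the last holds). Time passes only in rows, so rows that repeat a pose let the fingers close, or fill a call up. It gives the time, the measured TCP pose, the force, the opening and the grip force at its end, in the units of the state.
- get_state(): the state, without advancing time (a new reading comes with each control period).
- optics.capture(name): name is "scene" or "top"; returns a dict with "img" (480x640x3 uint8, red, green, blue), "intrinsics" (3x3 intrinsics, pixels), "origin" and "attitude" of the camera in the world. Camera axes: x right, y down, z forward; pixel columns grow to the right and rows downward; lengths in m; the calibration is good to about 2 mm. A picture is of the moment at which its call begins. There is no depth.
- order.close_job(): hands the job in; it is judged then, once.
Trained networks look in the newest picture that a camera, given by its name, has taken for a name from the list of things; names that differ only in an ending like _2 or _b are one class to them, and where a whole thing is asked for, a point or a joint stands for the part that bears it (a point fixed in the world has none). Each returns a list of dicts, best first, with "p" (0 to 1); they miss things now and then, are a little off and sometimes report something else, mostly with a low value. They report only what shows in the picture. A call takes as long as a camera call.
- optics.look_for(camera, name): "location" ([x, y, z] in m, in world coordinates, good to about 4 mm: the middle of the surface that is visible of it).
The state is a dict: "time_s": time; "joints": joint angles; "qd": joint speeds; "joint_torque": joint torques, N m; "tcp_pos": TCP position; "eef_rot": TCP orientation; "contact_force": force on the tool from outside, world axes, zero at the start; "moment": the same for the moment, N m; "gripper_width": finger opening in m; "gripper_force": force on a finger pad.
Only numpy, scipy, OpenCV 4.12 (cv2) and the standard library are available. Lean on these libraries where they do the work, as an engineer would, in place of code of your own. Each camera call takes 0.05 s, during which the arm holds its last target. There are 200 camera calls.

TASK

Slide the tailstock along its bed so that it pushes the wooden blank up against the headstock and grips it firmly between the two, pressing only as hard as a gentle push by hand and never ramming it. Then press the red lever on the tailstock down until it snaps shut. Leave the blank clamped tight and lying straight in its cradle, and leave the chisel, the tape, the cork sanding block and the offcut where they are.

Things in the scene. Friction and masses are not known exactly. Their poses are not given: they have to be found in the camera images.
- bed: fixed clamping bed, 100 mm wide (x) and 600 mm long (y) with two steel ways, tops 30 mm above the bench; its +y runs from the tailstock to the headstock; origin on the bench under the middle of the bed. A wooden cradle (floor 40 mm above the bench, side cheeks to 53 mm high, 50 mm apart inside) lies along it from y = -45 to +135 mm
- headstock: fixed green block at the +y end of the bed, 110 mm high; origin on the bench at y = +237.5 mm of the bed. A steel spindle with a 32 mm round pad, axis 62 mm above the bench, sticks out of it towards the blank and is locked at a different reach each time: the pad's face lies anywhere from 57 to 83 mm on the -y side of the origin, and is not measured
- tailstock: green carriage on the bed's ways, 70 mm wide (x), 65 mm long (y), top 103 mm above the bench. Its origin is on bench level, straight below the face of its 32 mm round nose pad, which looks to +y with its axis 62 mm high; the block lies from 40 to 105 mm on the -y side of that. It is stiff to slide (about 7 N) and stays where it is left
- tail_slide (a joint): travel of the tailstock, m, growing towards the headstock (+y of the bed), 0 to 0.165
- tail_handle (a point): centre of the top of the dark wooden upright grip on the tailstock: 32 mm across the bed (x), 24 mm along it (y), 45 mm tall, standing on the block; top 148 mm above the bench. The raised lever stands on its +y side
- lever_hinge (a point): axis of the lever, 114 mm above the bench, 26 mm to the +x side of the tailstock's middle; the axis lies along the bed's y
- lever_tip (a point): top of the free end of the red lever, 22 mm wide, 14 mm thick, 90 mm from the hinge. Raised it slopes up from the hinge towards the bed's -x side; shut it lies level across the tailstock, its tip 64 mm to the -x side of the tailstock's middle and its top 121 mm above the bench
- lever (a joint): lever angle, rad: 0 fully raised (0.80 rad above level), 0.80 shut. A spring resists with up to about 0.3 N m until about 0.5, then snaps it shut and holds it; let go sooner it springs up again
- blank: loose pale wooden blank lying in the cradle along the bed's y: 190 mm long, square 44 mm ends, turned waist; origin under its middle, y along its length; it slides in the cradle
- chisel: lying wood-handled chisel, 200 mm long; origin at its middle, handle to its -x
- tape: roll of yellow tape lying flat, 90 mm outer diameter, 24 mm high; origin under its centre
- sanding_block: cork sanding block, 60 x 100 x 35 mm; origin under its centre
- offcut: wooden offcut block, 70 x 45 x 45 mm; origin under its centre

How it is judged:
By the outcome, as a careful person would: the job done as asked, in the order asked, and still so for the second after the job is handed in, with the robot touching nothing.
It also fails if it takes over 45 s, if anything falls off the work surface, if the arm or the gripper's body presses on something with over 40 N, if the wrist force passes 120 N, or if a joint passes its speed limit or range.

## Working session

There is one attempt and no reset: what is moved stays moved. The work goes in short steps, Python scripts to look and compute and a tool call to move; the robot and the scene stay as the last step left them, time stands still between calls to the robot, and variables do not carry over. Pictures are saved under pics/ and viewed, at most 10 in all, crops included, and the job is handed in when it is done.

Besides the shell and the picture viewer there is one more tool, called after "Request:" by a JSON object that holds its "api" and its "payload". send_rows: Moves the arm, as the interface text tells. Shift numbers are shares of 150 mm and turn numbers shares of 90 degrees, none past 1 either way. Its arguments: {"type":"object","properties":{"moves":{"type":"array"},"newtons":{"type":"number"}},"required":["moves"]}

```bash
mkdir -p pics; python3 - <<'E'
from plant import get_state, optics
import cv2
s=get_state();print({k:s[k] for k in("time_s","tcp_pos","eef_rot","contact_force","gripper_width")})
for c in("scene","top"):
    r=optics.capture(c);cv2.imwrite(f"pics/{c}0.png",r["img"][:,:,::-1]);print(c,r["origin"])
    for n in("bed","headstock","tailstock","tail_handle","lever_hinge","lever_tip","blank","chisel","tape","sanding_block","offcut"):
        print(n,[( [round(float(v),3) for v in d["location"]],round(d["p"],2)) for d in optics.look_for(c,n)[:2]])
E
```

```text
{'time_s': 0.0, 'tcp_pos': array([0.29269142, 0.60768842, 0.22561891]), 'eef_rot': array([ 1.79903239e+02, -9.16363705e-03, -2.57240119e+01]), 'contact_force': array([0.403929  , 0.31990214, 0.46603937]), 'gripper_width': 0.08735936988668433}
scene [ 1.38664777 -0.33238119  0.77838122]
bed [([0.642, -0.101, 0.03], 0.74)]
headstock [([0.56, 0.265, 0.077], 0.77)]
tailstock [([0.656, -0.132, 0.099], 0.88)]
tail_handle [([0.656, -0.125, 0.097], 0.59)]
lever_hinge [([0.662, -0.129, 0.097], 0.78)]
lever_tip [([0.633, -0.114, 0.149], 0.98)]
blank [([0.592, 0.072, 0.078], 0.9), ([0.66, -0.129, 0.098], 0.59)]
chisel [([0.468, 0.081, 0.025], 0.65)]
tape [([0.471, -0.04, 0.019], 0.98)]
sanding_block [([0.734, 0.03, 0.04], 0.72)]
offcut [([0.405, -0.371, 0.037], 0.78)]
top [3.42945372e-01 1.30031796e-03 1.49041396e+00]
bed [([0.606, -0.031, 0.025], 0.76)]
headstock [([0.533, 0.272, 0.11], 0.76)]
tailstock [([0.628, -0.121, 0.106], 0.85)]
tail_handle [([0.623, -0.116, 0.103], 0.69)]
lever_hinge [([0.626, -0.121, 0.1], 0.94)]
lever_tip [([0.624, -0.117, 0.161], 0.69)]
blank [([0.581, 0.087, 0.087], 0.6)]
chisel [([0.456, 0.088, 0.025], 0.72)]
tape [([0.469, -0.058, 0.025], 0.78)]
sanding_block [([0.713, 0.039, 0.036], 0.72)]
offcut [([0.383, -0.369, 0.048], 0.94)]
```

View pics/scene0.png

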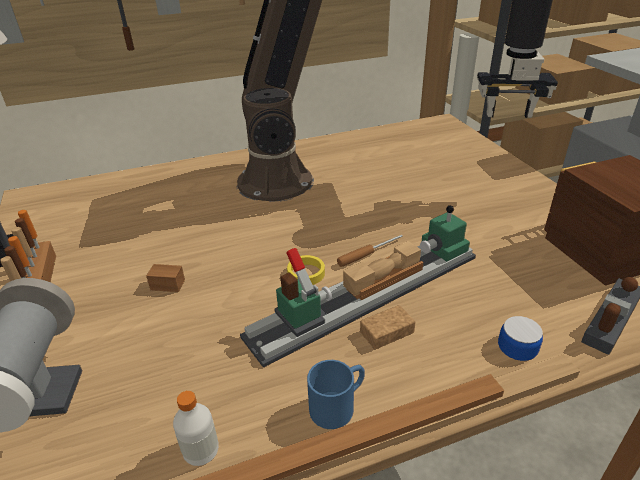

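View pics/top0.png

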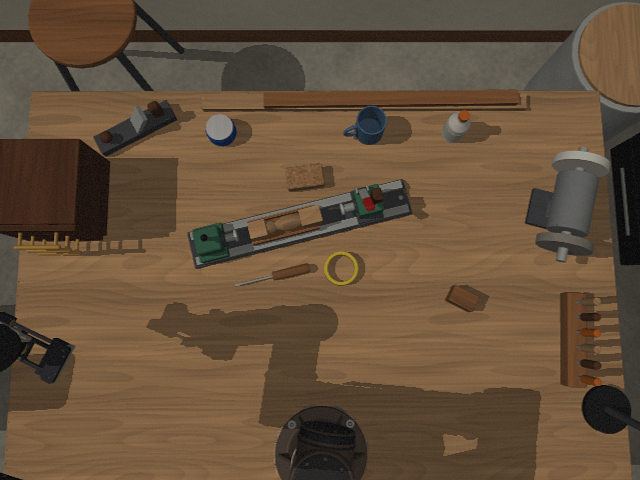

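The scene view shows the tailstock at about (298,300), lever tip (294,256), blank (380,270) and headstock (446,237). In the top view the bed runs from about (405,195) at the tailstock end to (195,250) at the headstock end. I'll zoom in for precise corners.

```bash
python3 - <<'E'
import cv2
a=cv2.imread("pics/top0.png")[165:280,300:425]
cv2.imwrite("pics/topA.png",cv2.resize(a,None,fx=5,fy=5,interpolation=cv2.INTER_CUBIC))
a=cv2.imread("pics/top0.png")[165:280,180:330]
cv2.imwrite("pics/topB.png",cv2.resize(a,None,fx=5,fy=5,interpolation=cv2.INTER_CUBIC))
E
```

```text
(no output)
```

View pics/topA.png

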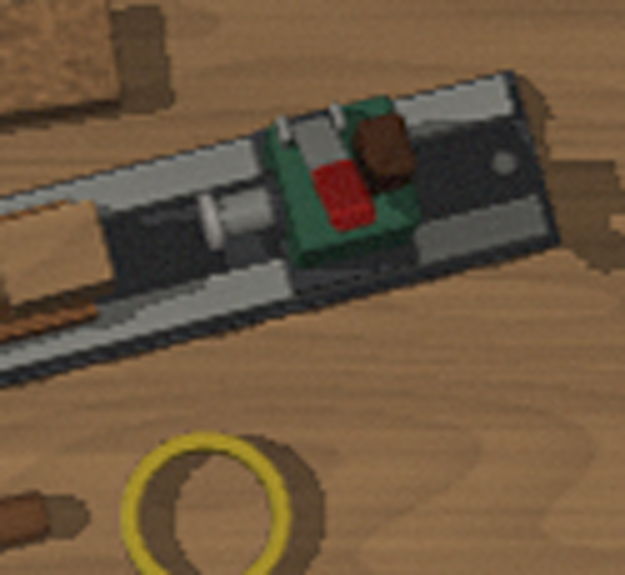

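View pics/topB.png

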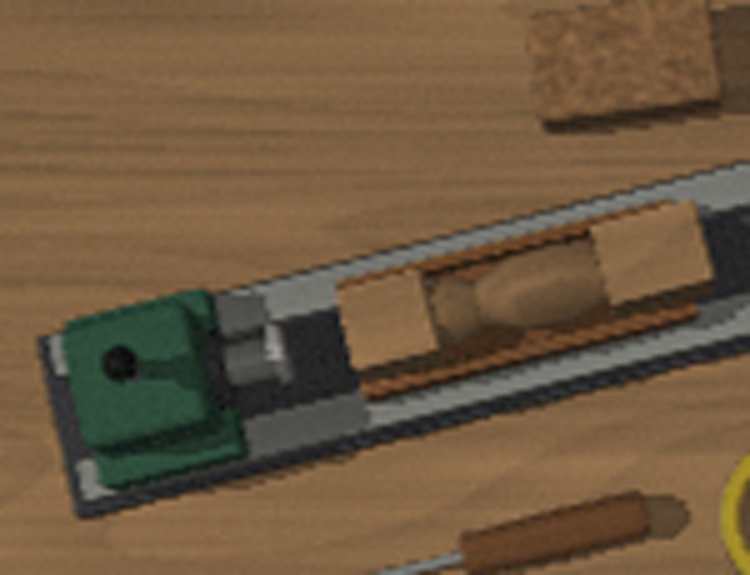

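In crop A (5x, offset 300,165), the bed's tail corners are at (511,71) and (558,243), the brown grip is around (385,150), the lever's red part around (345,195), and the nose face at about x=210. In crop B (offset 180,165), the bed's head corners are at (40,338) and (82,517), the pad face is at about (285,350), and the blank's end corners are (338,285), (365,370), (690,202) and (713,278).

```bash
cat > h.py <<'E'
import numpy as np
from plant import get_state, optics
def ray(r,px,z):
    K=np.array(r["intrinsics"]);R=np.array(r["attitude"]);o=np.array(r["origin"])
    d=R@np.linalg.inv(K)@np.array([px[0],px[1],1.]);return (o+d*(z-o[2])/d[2])
def proj(r,P):
    q=np.array(r["attitude"]).T@(np.array(P)-r["origin"]);q=np.array(r["intrinsics"])@q;return q[:2]/q[2]
E
python3 - <<'E'
from h import *
r=optics.capture("top")
print(np.round(r["attitude"],3).tolist())
A=lambda u,v:(u/5+300-.5+.1,v/5+165-.4)
B=lambda u,v:(u/5+180-.4,v/5+165-.4)
for zb in (0.0,0.02):
    c=[ray(r,p,zb)[:2] for p in (A(511,71),A(558,243),B(40,338),B(82,517))]
    print(zb,np.round(c,4).tolist(),np.linalg.norm(c[0]-c[1]),np.linalg.norm(c[0]-c[2]),np.linalg.norm(c[1]-c[3]),np.linalg.norm(c[2]-c[3]))
c0=np.mean(c,0);d=(c[2]+c[3]-c[0]-c[1]);d/=np.linalg.norm(d);X=np.array([d[1],-d[0]])
print("centre",c0,"yaw",np.degrees(np.arctan2(-d[0],d[1])))
def bed(p,z):
    q=ray(r,p,z)[:2]-c0;return [round(1000*float(q@X),1),round(1000*float(q@d),1)]
for n,p,z in [("hTL",A(363,120),.148),("hTR",A(403,115),.148),("hR",A(413,168),.148),("hBL",A(372,178),.148),
 ("nose",A(205,200),.075),("noseB",A(217,243),.055),("padtop",B(270,325),.075),("padbot",B(288,380),.06),
 ("bl1",B(338,285),.084),("bl2",B(360,370),.084),("bl3",B(690,202),.084),("bl4",B(713,275),.084),
 ("tailTopL",A(272,128),.103),("tailTopR",A(390,98),.103),("tailBotL",A(298,262),.103),("tailBotR",A(415,225),.103),("levtip",A(370,215),.17),("tape",A(207,515),.024)]:
    print(n,bed(p,z),np.round(ray(r,p,z)[:2],3))
E
```

```text
[-171.592, -1.198, -90.576]Traceback (most recent call last):
  File "<stdin>", line 7, in <module>
  File "h.py", line 5, in ray
    d=R@np.linalg.inv(K)@np.array([px[0],px[1],1.]);return (o+d*(z-o[2])/d[2])
                                                                         ~^^^
IndexError: invalid index to scalar variable.
```

```bash
sed -i 's/R=np.array(r\["attitude"\])/R=RT(r)/; s/np.array(r\["attitude"\]).T/RT(r).T/; 2a from scipy.spatial.transform import Rotation as Ro\nRT=lambda r:Ro.from_euler("xyz",r["attitude"],degrees=True).as_matrix()' h.py
python3 - <<'E'
from h import *
r=optics.capture("top")
A=lambda u,v:(u/5+300-.4,v/5+165-.4)
B=lambda u,v:(u/5+180-.4,v/5+165-.4)
for zb in (0.0,0.02):
    c=[ray(r,p,zb)[:2] for p in (A(511,71),A(558,243),B(40,338),B(82,517))]
    print(zb,np.round(c,4).tolist(),np.linalg.norm(c[0]-c[1]),np.linalg.norm(c[0]-c[2]),np.linalg.norm(c[1]-c[3]),np.linalg.norm(c[2]-c[3]))
c0=np.mean(c,0);d=(c[2]+c[3]-c[0]-c[1]);d/=np.linalg.norm(d);X=np.array([d[1],-d[0]])
print("centre",c0,"yaw",np.degrees(np.arctan2(-d[0],d[1])))
def bed(p,z):
    q=ray(r,p,z)[:2]-c0;return [round(1000*float(q@X),1),round(1000*float(q@d),1)]
for n,p,z in [("hTL",A(363,120),.148),("hTR",A(403,115),.148),("hR",A(413,168),.148),("hBL",A(372,178),.148),
 ("nose",A(205,200),.075),("noseB",A(217,243),.055),("padtop",B(270,325),.075),("padbot",B(288,380),.06),
 ("bl1",B(338,285),.084),("bl2",B(360,370),.084),("bl3",B(690,202),.084),("bl4",B(713,275),.084),
 ("tailTopL",A(272,128),.103),("tailTopR",A(390,98),.103),("tailBotL",A(298,262),.103),("tailBotR",A(415,225),.103),("levtip",A(370,215),.17),("tape",A(207,515),.024)]:
    print(n,bed(p,z),np.round(ray(r,p,z)[:2],3))
E
```

```text
0.0 [[0.7163, -0.229], [0.6199, -0.252], [0.5717, 0.3533], [0.475, 0.3283]] 0.09906877101258865 0.5999990787368692 0.5981713341347002 0.09988346637409086
0.02 [[0.7113, -0.226], [0.6162, -0.2486], [0.5686, 0.3485], [0.4732, 0.324]] 0.0977393581916992 0.5919476366967409 0.5901444187651121 0.09854312108227638
centre [0.59232737 0.04948763] yaw 13.987294629212608
hTL [16.7, -191.3] [ 0.655 -0.132]
hTR [14.2, -211.2] [ 0.657 -0.152]
hR [-12.8, -208.9] [ 0.63  -0.156]
hBL [-12.6, -188.0] [ 0.626 -0.136]
nose [10.7, -111.9] [ 0.63  -0.057]
noseB [-9.3, -114.0] [ 0.611 -0.063]
padtop [15.4, 170.4] [0.566 0.219]
padbot [-12.0, 169.6] [0.54  0.211]
bl1 [25.2, 131.2] [0.585 0.183]
bl2 [-20.2, 130.5] [0.541 0.171]
bl3 [22.6, -53.6] [0.627 0.003]
bl4 [-17.2, -55.5] [ 0.589 -0.009]
tailTopL [33.2, -152.1] [ 0.661 -0.09 ]
tailTopR [33.4, -214.6] [ 0.677 -0.151]
tailBotL [-37.1, -147.0] [ 0.592 -0.102]
tailBotR [-33.4, -209.6] [ 0.611 -0.162]
levtip [-33.9, -179.0] [ 0.603 -0.132]
tape [-143.8, -74.5] [ 0.471 -0.058]
```

Request:
{"api": "send_rows", "payload": {"moves": [{"slide": [0.18, 0.15, 0], "turn": 0, "gripper": 0}, {"slide": [0.36, 0.3, 0], "turn": 0, "gripper": 0}, {"slide": [0.54, 0.45, 0], "turn": 0, "gripper": 0}, {"slide": [0.72, 0.6, 0], "turn": 0, "gripper": 0}, {"slide": [0.9, 0.75, 0], "turn": 0, "gripper": 0}]}}

```text
time_s: 1.72
tcp_pos: [0.3661, 0.4467, 0.2266]
eef_rot: [-180.0, -0.0, -25.7]
contact_force: [-0.4, 0.1, -0.6]
gripper_width: 0.0597
gripper_force: 0.0
```

Request:
{"api": "send_rows", "payload": {"moves": [{"slide": [0.18, 0.15, 0], "turn": 0, "gripper": 0}, {"slide": [0.36, 0.3, 0], "turn": 0, "gripper": 0}, {"slide": [0.54, 0.45, 0], "turn": 0, "gripper": 0}, {"slide": [0.72, 0.6, 0], "turn": 0, "gripper": 0}, {"slide": [0.9, 0.75, 0], "turn": 0, "gripper": 0}]}}

```text
time_s: 2.13
tcp_pos: [0.4389, 0.2867, 0.2269]
eef_rot: [-180.0, -0.0, -25.7]
contact_force: [0.3, -0.8, 0.6]
gripper_width: 0.0264
gripper_force: 0.0
```

Request:
{"api": "send_rows", "payload": {"moves": [{"slide": [0.18, 0.15, 0], "turn": 0, "gripper": 0}, {"slide": [0.36, 0.3, 0], "turn": 0, "gripper": 0}, {"slide": [0.54, 0.45, 0], "turn": 0, "gripper": 0}, {"slide": [0.72, 0.6, 0], "turn": 0, "gripper": 0}, {"slide": [0.9, 0.75, 0], "turn": 0, "gripper": 0}]}}

```text
time_s: 2.55
tcp_pos: [0.5118, 0.1267, 0.227]
eef_rot: [-180.0, -0.0, -25.7]
contact_force: [0.2, 0.2, -0.1]
gripper_width: 0.0005
gripper_force: 0.0
```

Request:
{"api": "send_rows", "payload": {"moves": [{"slide": [0.18, 0.15, 0], "turn": 0, "gripper": 0}, {"slide": [0.36, 0.3, 0], "turn": 0, "gripper": 0}, {"slide": [0.54, 0.45, 0], "turn": 0, "gripper": 0}, {"slide": [0.72, 0.6, 0], "turn": 0, "gripper": 0}, {"slide": [0.9, 0.75, 0], "turn": 0, "gripper": 0}]}}

```text
time_s: 2.97
tcp_pos: [0.5846, -0.0334, 0.2268]
eef_rot: [-180.0, -0.0, -25.7]
contact_force: [0.7, 0.5, 0.8]
gripper_width: 0.0005
gripper_force: 0.0
```

Request:
{"api": "send_rows", "payload": {"moves": [{"slide": [0.18, 0.15, 0], "turn": 0.07, "gripper": 0}, {"slide": [0.36, 0.3, 0], "turn": 0.14, "gripper": 0}, {"slide": [0.54, 0.45, 0], "turn": 0.21, "gripper": 0}, {"slide": [0.7, 0.58, 0], "turn": 0.28, "gripper": 0}, {"slide": [0.75, 0.62, 0], "turn": 0.35, "gripper": 0}]}}

```text
time_s: 3.38
tcp_pos: [0.6462, -0.168, 0.2258]
eef_rot: [179.9, -0.0, -57.7]
contact_force: [0.6, 1.1, -0.3]
gripper_width: 0.0003
gripper_force: 0.0
```

Request:
{"api": "send_rows", "payload": {"moves": [{"slide": [0, 0, 0], "turn": 0.07, "gripper": 0}, {"slide": [0, 0, 0], "turn": 0.14, "gripper": 0}, {"slide": [0, 0, 0], "turn": 0.209, "gripper": 0}, {"slide": [0, 0, 0], "turn": 0.209, "gripper": 0}, {"slide": [0, 0, 0], "turn": 0.209, "gripper": 0}]}}

```text
time_s: 3.8
tcp_pos: [0.6452, -0.1643, 0.2266]
eef_rot: [-180.0, -0.0, -75.8]
contact_force: [0.6, 0.9, 0.2]
gripper_width: 0.0004
gripper_force: 0.0
```

Request:
{"api": "send_rows", "payload": {"moves": [{"slide": [0.113, -0.018, 0], "turn": 0, "gripper": 0}, {"slide": [0.113, -0.018, 0.2], "turn": 0, "gripper": 0}, {"slide": [0.113, -0.018, 0.4], "turn": 0, "gripper": 0}, {"slide": [0.113, -0.018, 0.56], "turn": 0, "gripper": 0}, {"slide": [0.113, -0.018, 0.66], "turn": 0, "gripper": 0}]}}

```text
time_s: 4.22
tcp_pos: [0.6504, -0.1797, 0.1246]
eef_rot: [179.8, 0.1, -75.8]
contact_force: [-0.6, -0.7, -0.6]
gripper_width: 0.0008
gripper_force: 0.0
```

```bash
python3 - <<'E'
from h import *
import cv2
s=get_state();print(s["tcp_pos"],s["contact_force"])
for c,(a,b,d,e) in dict(scene=(170,360,230,480),).items():
    r=optics.capture(c);cv2.imwrite(f"pics/{c}1.png",cv2.resize(r["img"][a:b,d:e,::-1],None,fx=3,fy=3,interpolation=cv2.INTER_CUBIC))
E
```

```text
[ 0.65042027 -0.17968813  0.12456321] [-0.57001458 -0.74208503 -0.61662088]
```

View pics/scene1.png

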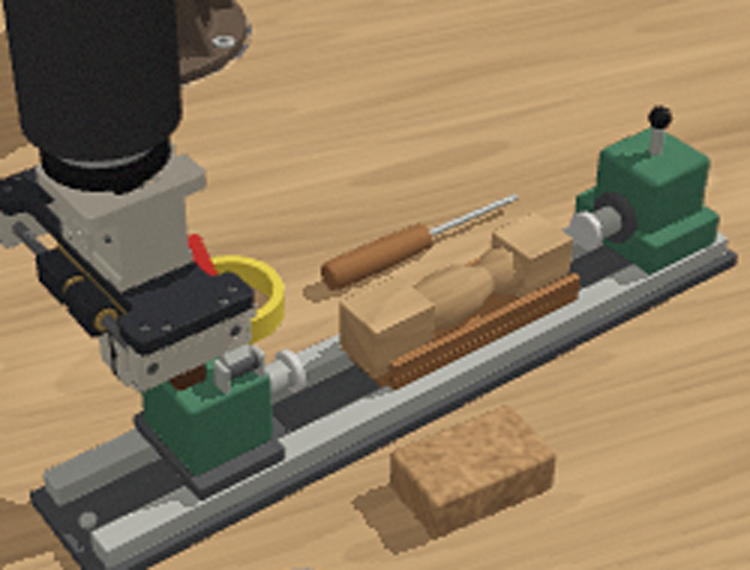

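The gripper stands behind the grip (crop around 190,375), clear of the lever (200,250). The blank is about 15 mm short of the spindle pad (585,230). I'll push gently along tool -x.

Request:
{"api": "send_rows", "payload": {"moves": [{"slide": [-0.02, 0, 0], "turn": 0, "gripper": 0}, {"slide": [-0.04, 0, 0], "turn": 0, "gripper": 0}, {"slide": [-0.06, 0, 0], "turn": 0, "gripper": 0}, {"slide": [-0.08, 0, 0], "turn": 0, "gripper": 0}, {"slide": [-0.1, 0, 0], "turn": 0, "gripper": 0}]}}

```text
time_s: 4.68
tcp_pos: [0.6491, -0.1654, 0.1292]
eef_rot: [-179.9, -0.1, -76.0]
contact_force: [0.9, -6.4, -0.5]
gripper_width: 0.0006
gripper_force: 3.5
```

Request:
{"api": "send_rows", "payload": {"moves": [{"slide": [-0.013, 0, 0], "turn": 0, "gripper": 0}, {"slide": [-0.026, 0, 0], "turn": 0, "gripper": 0}, {"slide": [-0.04, 0, 0], "turn": 0, "gripper": 0}, {"slide": [-0.053, 0, 0], "turn": 0, "gripper": 0}, {"slide": [-0.066, 0, 0], "turn": 0, "gripper": 0}]}}

```text
time_s: 5.1
tcp_pos: [0.647, -0.157, 0.1292]
eef_rot: [-179.9, -0.1, -76.0]
contact_force: [1.7, -6.6, 0.9]
gripper_width: 0.0005
gripper_force: 3.6
```

Request:
{"api": "send_rows", "payload": {"moves": [{"slide": [-0.02, 0, 0], "turn": 0, "gripper": 0}, {"slide": [-0.04, 0, 0], "turn": 0, "gripper": 0}, {"slide": [-0.06, 0, 0], "turn": 0, "gripper": 0}, {"slide": [-0.08, 0, 0], "turn": 0, "gripper": 0}, {"slide": [-0.1, 0, 0], "turn": 0, "gripper": 0}]}}

```text
time_s: 5.52
tcp_pos: [0.6434, -0.1424, 0.1292]
eef_rot: [-179.9, -0.1, -76.0]
contact_force: [2.2, -7.6, 0.7]
gripper_width: 0.0005
gripper_force: 3.6
```

Request:
{"api": "send_rows", "payload": {"moves": [{"slide": [-0.02, 0, 0], "turn": 0, "gripper": 0}, {"slide": [-0.04, 0, 0], "turn": 0, "gripper": 0}, {"slide": [-0.06, 0, 0], "turn": 0, "gripper": 0}, {"slide": [-0.08, 0, 0], "turn": 0, "gripper": 0}, {"slide": [-0.1, 0, 0], "turn": 0, "gripper": 0}]}}

```text
time_s: 5.93
tcp_pos: [0.6397, -0.1278, 0.1292]
eef_rot: [-179.9, -0.1, -76.0]
contact_force: [2.4, -6.7, 0.4]
gripper_width: 0.0002
gripper_force: 3.6
```

```bash
python3 - <<'E'
from h import *
import cv2
s=get_state();print(s["tcp_pos"],s["contact_force"],s["time_s"])
r=optics.capture("scene");cv2.imwrite("pics/scene2.png",cv2.resize(r["img"][170:360,230:480,::-1],None,fx=3,fy=3,interpolation=cv2.INTER_CUBIC))
E
```

```text
[ 0.63974098 -0.127835    0.12917052] [ 2.37610084 -6.70229006  0.38844163] 5.9333
```

View pics/scene2.png

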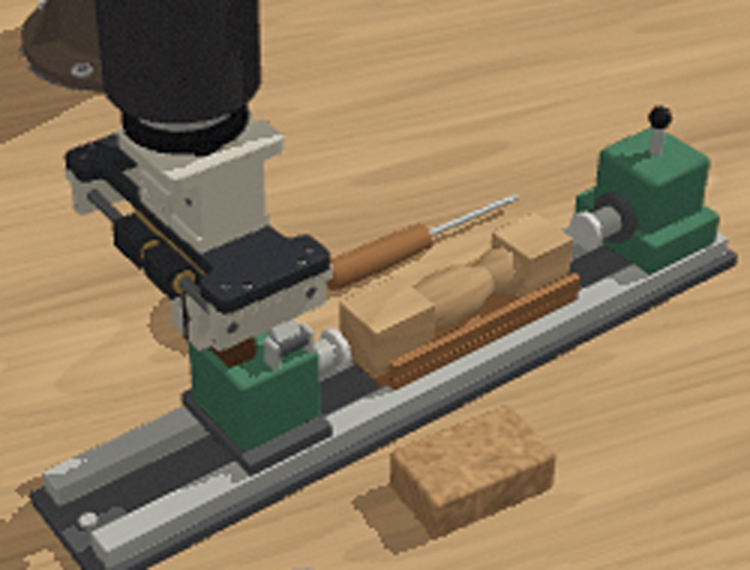

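The nose (335,350) is about 15 mm from the blank's end (375,350), and the push reads a steady ~7 N. I'll slow down.

Request:
{"api": "send_rows", "payload": {"moves": [{"slide": [-0.013, 0, 0], "turn": 0, "gripper": 0}, {"slide": [-0.026, 0, 0], "turn": 0, "gripper": 0}, {"slide": [-0.04, 0, 0], "turn": 0, "gripper": 0}, {"slide": [-0.053, 0, 0], "turn": 0, "gripper": 0}, {"slide": [-0.066, 0, 0], "turn": 0, "gripper": 0}]}}

```text
time_s: 6.4
tcp_pos: [0.6374, -0.1182, 0.1292]
eef_rot: [-179.9, -0.1, -76.0]
contact_force: [2.5, -6.5, 1.6]
gripper_width: 0.0007
gripper_force: 3.6
```

Request:
{"api": "send_rows", "payload": {"moves": [{"slide": [-0.013, 0, 0], "turn": 0, "gripper": 0}, {"slide": [-0.026, 0, 0], "turn": 0, "gripper": 0}, {"slide": [-0.04, 0, 0], "turn": 0, "gripper": 0}, {"slide": [-0.053, 0, 0], "turn": 0, "gripper": 0}, {"slide": [-0.066, 0, 0], "turn": 0, "gripper": 0}]}}

```text
time_s: 6.82
tcp_pos: [0.6351, -0.1089, 0.1292]
eef_rot: [-179.9, -0.2, -76.0]
contact_force: [3.0, -8.9, 1.1]
gripper_width: 0.0001
gripper_force: 4.5
```

Request:
{"api": "send_rows", "payload": {"moves": [{"slide": [-0.01, 0, 0], "turn": 0, "gripper": 0}, {"slide": [-0.02, 0, 0], "turn": 0, "gripper": 0}, {"slide": [-0.03, 0, 0], "turn": 0, "gripper": 0}, {"slide": [-0.04, 0, 0], "turn": 0, "gripper": 0}, {"slide": [-0.05, 0, 0], "turn": 0, "gripper": 0}]}}

```text
time_s: 7.23
tcp_pos: [0.6333, -0.1016, 0.1292]
eef_rot: [-179.9, -0.2, -76.0]
contact_force: [2.5, -8.8, 2.1]
gripper_width: 0.0005
gripper_force: 4.5
```

```bash
python3 - <<'E'
from h import *
import cv2
s=get_state();print(s["tcp_pos"],s["contact_force"],s["time_s"])
r=optics.capture("scene");cv2.imwrite("pics/scene3.png",cv2.resize(r["img"][200:300,330:480,::-1],None,fx=5,fy=5,interpolation=cv2.INTER_CUBIC))
E
```

```text
[ 0.63326834 -0.10164776  0.1291571 ] [ 2.48720266 -8.78363345  2.06093245] 7.2333
```

View pics/scene3.png

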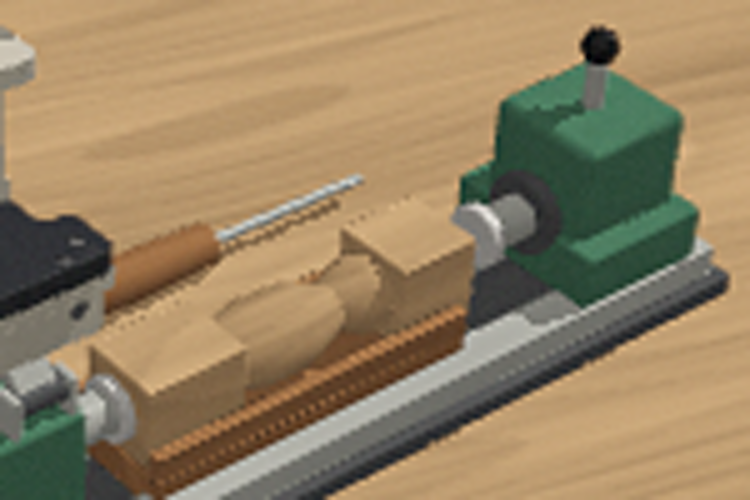

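The nose (115,410) now touches the blank, and the blank's far end (centre about 440,255) is still 20–30 mm from the spindle pad (483,237). The push reads 9 N.

Request:
{"api": "send_rows", "payload": {"moves": [{"slide": [-0.01, 0, 0], "turn": 0, "gripper": 0}, {"slide": [-0.02, 0, 0], "turn": 0, "gripper": 0}, {"slide": [-0.03, 0, 0], "turn": 0, "gripper": 0}, {"slide": [-0.04, 0, 0], "turn": 0, "gripper": 0}, {"slide": [-0.05, 0, 0], "turn": 0, "gripper": 0}]}}

```text
time_s: 7.7
tcp_pos: [0.6315, -0.0944, 0.1292]
eef_rot: [-179.9, -0.2, -76.0]
contact_force: [3.1, -7.5, 1.1]
gripper_width: 0.0004
gripper_force: 4.5
```

Request:
{"api": "send_rows", "payload": {"moves": [{"slide": [-0.008, 0, 0], "turn": 0, "gripper": 0}, {"slide": [-0.016, 0, 0], "turn": 0, "gripper": 0}, {"slide": [-0.024, 0, 0], "turn": 0, "gripper": 0}, {"slide": [-0.032, 0, 0], "turn": 0, "gripper": 0}, {"slide": [-0.04, 0, 0], "turn": 0, "gripper": 0}]}}

```text
time_s: 8.12
tcp_pos: [0.63, -0.0885, 0.1292]
eef_rot: [-179.9, -0.2, -76.0]
contact_force: [3.3, -8.7, 1.3]
gripper_width: 0.0006
gripper_force: 4.5
```

```bash
python3 - <<'E'
from h import *
import cv2
s=get_state();print(s["tcp_pos"],s["contact_force"],s["time_s"])
r=optics.capture("scene");cv2.imwrite("pics/scene4.png",cv2.resize(r["img"][200:300,330:480,::-1],None,fx=5,fy=5,interpolation=cv2.INTER_CUBIC))
E
```

```text
[ 0.63002461 -0.08854353  0.1291791 ] [ 3.32102222 -8.68501235  1.2708782 ] 8.1167
```

View pics/scene4.png

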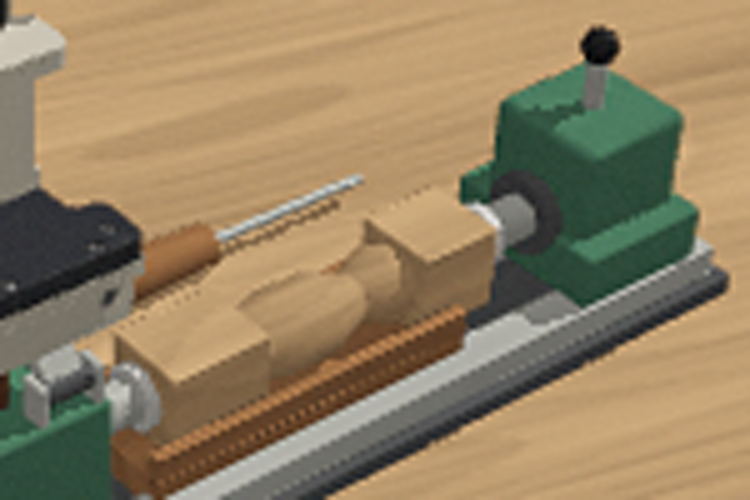

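The blank's far end is now about 8–10 mm from the pad (490,235). I'll use finer steps.

Request:
{"api": "send_rows", "payload": {"moves": [{"slide": [-0.006, 0, 0], "turn": 0, "gripper": 0}, {"slide": [-0.012, 0, 0], "turn": 0, "gripper": 0}, {"slide": [-0.018, 0, 0], "turn": 0, "gripper": 0}, {"slide": [-0.024, 0, 0], "turn": 0, "gripper": 0}, {"slide": [-0.03, 0, 0], "turn": 0, "gripper": 0}]}}

```text
time_s: 8.58
tcp_pos: [0.629, -0.0842, 0.1292]
eef_rot: [-179.9, -0.1, -76.0]
contact_force: [2.9, -8.0, 1.9]
gripper_width: 0.0007
gripper_force: 4.5
```

Request:
{"api": "send_rows", "payload": {"moves": [{"slide": [-0.004, 0, 0], "turn": 0, "gripper": 0}, {"slide": [-0.008, 0, 0], "turn": 0, "gripper": 0}, {"slide": [-0.012, 0, 0], "turn": 0, "gripper": 0}, {"slide": [-0.016, 0, 0], "turn": 0, "gripper": 0}, {"slide": [-0.02, 0, 0], "turn": 0, "gripper": 0}]}}

```text
time_s: 9.0
tcp_pos: [0.6282, -0.0814, 0.1292]
eef_rot: [-179.9, -0.2, -76.0]
contact_force: [4.9, -11.8, -0.7]
gripper_width: 0.0006
gripper_force: 6.7
```

Request:
{"api": "send_rows", "payload": {"moves": [{"slide": [-0.001, 0, 0], "turn": 0, "gripper": 0}, {"slide": [-0.002, 0, 0], "turn": 0, "gripper": 0}, {"slide": [-0.003, 0, 0], "turn": 0, "gripper": 0}, {"slide": [-0.004, 0, 0], "turn": 0, "gripper": 0}, {"slide": [-0.004, 0, 0], "turn": 0, "gripper": 0}]}}

```text
time_s: 9.42
tcp_pos: [0.6283, -0.0814, 0.1292]
eef_rot: [-179.9, -0.2, -76.0]
contact_force: [3.8, -12.3, 0.5]
gripper_width: 0.0004
gripper_force: 6.3
```

Request:
{"api": "send_rows", "payload": {"moves": [{"slide": [-0.001, 0, 0], "turn": 0, "gripper": 0}, {"slide": [-0.002, 0, 0], "turn": 0, "gripper": 0}, {"slide": [-0.003, 0, 0], "turn": 0, "gripper": 0}, {"slide": [-0.004, 0, 0], "turn": 0, "gripper": 0}, {"slide": [-0.005, 0, 0], "turn": 0, "gripper": 0}]}}

```text
time_s: 9.83
tcp_pos: [0.6282, -0.0813, 0.1292]
eef_rot: [-179.9, -0.2, -76.0]
contact_force: [6.2, -16.1, -1.6]
gripper_width: 0.0005
gripper_force: 8.4
```

Request:
{"api": "send_rows", "payload": {"moves": [{"slide": [-0.001, 0, 0], "turn": 0, "gripper": 0}, {"slide": [-0.002, 0, 0], "turn": 0, "gripper": 0}, {"slide": [-0.003, 0, 0], "turn": 0, "gripper": 0}, {"slide": [-0.004, 0, 0], "turn": 0, "gripper": 0}, {"slide": [-0.005, 0, 0], "turn": 0, "gripper": 0}]}}

```text
time_s: 10.25
tcp_pos: [0.6283, -0.0813, 0.1293]
eef_rot: [-179.9, -0.3, -76.0]
contact_force: [6.7, -19.5, -1.9]
gripper_width: 0.0005
gripper_force: 10.2
```

Request:
{"api": "send_rows", "payload": {"moves": [{"slide": [-0.001, 0, 0], "turn": 0, "gripper": 0}, {"slide": [-0.002, 0, 0], "turn": 0, "gripper": 0}, {"slide": [-0.003, 0, 0], "turn": 0, "gripper": 0}, {"slide": [-0.004, 0, 0], "turn": 0, "gripper": 0}, {"slide": [-0.004, 0, 0], "turn": 0, "gripper": 0}]}}

```text
time_s: 10.67
tcp_pos: [0.6282, -0.0812, 0.1293]
eef_rot: [-179.9, -0.3, -76.0]
contact_force: [7.2, -21.2, -3.1]
gripper_width: 0.0003
gripper_force: 11.2
```

Request:
{"api": "send_rows", "payload": {"moves": [{"slide": [0.01, 0, 0], "turn": 0, "gripper": 0}, {"slide": [0.03, 0, 0], "turn": 0, "gripper": 0}, {"slide": [0.08, 0, 0], "turn": 0, "gripper": 0}, {"slide": [0.15, 0, 0], "turn": 0, "gripper": 0}, {"slide": [0.3, 0, -0.1], "turn": 0, "gripper": 0}]}}

```text
time_s: 11.08
tcp_pos: [0.6354, -0.1199, 0.1401]
eef_rot: [179.8, 0.1, -75.9]
contact_force: [-0.5, 0.9, -0.4]
gripper_width: 0.0003
gripper_force: 0.0
```

Request:
{"api": "send_rows", "payload": {"moves": [{"slide": [0.2, 0, -0.2], "turn": 0, "gripper": 0}, {"slide": [0.4, 0, -0.4], "turn": 0, "gripper": 0}, {"slide": [0.6, 0, -0.5], "turn": 0, "gripper": 0}, {"slide": [0.8, 0, -0.5], "turn": 0, "gripper": 0}, {"slide": [0.8, 0, -0.5], "turn": 0, "gripper": 0}]}}

```text
time_s: 11.5
tcp_pos: [0.6671, -0.2424, 0.2186]
eef_rot: [-179.9, -0.1, -76.2]
contact_force: [-0.1, 0.3, -0.6]
gripper_width: 0.0005
gripper_force: 0.0
```

```bash
python3 - <<'E'
from h import *
import cv2
for c in("top","scene"):
    r=optics.capture(c);cv2.imwrite(f"pics/{c}5.png",r["img"][:,:,::-1])
    for n in("lever_tip","lever_hinge","tail_handle","tailstock","blank"): print(c,n,[(np.round(d["location"],3).tolist(),round(d["p"],2)) for d in optics.look_for(c,n)[:1]])
    i=r["img"].astype(int);m=((i[...,0]>120)&(i[...,1]<50)&(i[...,2]<60)).astype(np.uint8)
    n,l,st,ce=cv2.connectedComponentsWithStats(m)
    for k in range(1,n):
        if st[k,4]>25: print(c,st[k],ce[k],cv2.minAreaRect(np.argwhere(l==k)[:,::-1].astype(np.float32)), ray(r,ce[k],.165))
a=cv2.imread("pics/scene5.png")[190:310,325:475];b=cv2.imread("pics/top5.png")[165:285,190:390]
cv2.imwrite("pics/five.png",np.vstack([cv2.resize(a,(375,300),interpolation=cv2.INTER_CUBIC).repeat(1,1)[:, :375] if 0 else cv2.copyMakeBorder(cv2.resize(a,(375,300)),0,0,0,125,cv2.BORDER_CONSTANT),cv2.resize(b,(500,300))]))
s=get_state();print(s["tcp_pos"],s["contact_force"],s["time_s"])
E
```

```text
top lever_tip []
top lever_hinge []
top tail_handle []
top tailstock []
top blank [([0.568, 0.12, 0.085], 0.81)]
scene lever_tip [([0.61, -0.028, 0.147], 0.97)]
scene lever_hinge [([0.639, -0.044, 0.097], 0.74)]
scene tail_handle [([0.634, -0.043, 0.094], 0.57)]
scene tailstock [([0.636, -0.048, 0.097], 0.86)]
scene blank [([0.582, 0.115, 0.078], 0.58)]
scene [323 234  17  21 167] [331.46706587 244.38922156] ((331.3509216308594, 244.08029174804688), (21.19903564453125, 8.940168380737305), 61.69924545288086) [ 0.5952602  -0.03398666  0.165     ]
[ 0.66620862 -0.23684522  0.21771071] [ 0.56723352  0.26379173 -0.63273021] 12.1
```

View pics/five.png

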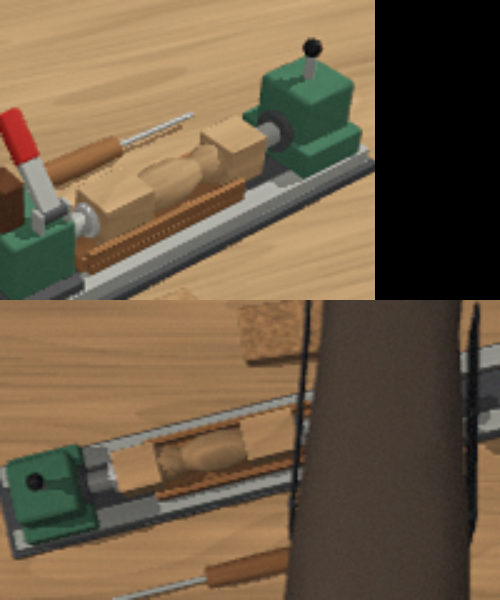

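The upper crop shows the blank straight and pressed between the nose (90,220) and the headstock pad (265,140), with the lever still raised (15,135). The lower crop has the tailstock hidden by the arm. I'll triangulate the lever from the first pair of pictures and add the measured travel.

```bash
python3 - <<'E'
from h import *
import cv2
L=[]
for c in("top","scene"):
    r=optics.capture(c);i=cv2.imread(f"pics/{c}0.png")[...,::-1].astype(int)
    m=((i[...,0]>110)&(i[...,1]<50)&(i[...,2]<60)).astype(np.uint8)
    n,l,st,ce=cv2.connectedComponentsWithStats(m)
    for k in range(1,n):
        if st[k,4]>25: print(c,st[k],ce[k])
    lo,hi=((350,195),(385,220)) if c=="top" else ((280,240),(310,280))
    k=[k for k in range(1,n) if lo[0]<ce[k][0]<hi[0] and lo[1]<ce[k][1]<hi[1]][0]
    p=ray(r,ce[k],0);o=np.array(r["origin"]);d=p-o;L.append((o,d/np.linalg.norm(d)))
(o1,d1),(o2,d2)=L
t=np.linalg.lstsq(np.c_[d1,-d2],o2-o1,rcond=None)[0]
a,b=o1+t[0]*d1,o2+t[1]*d2;print(a,b)
D=np.array([-.242,.970]);X=np.array([.970,.242]);h=np.array([.642,-.144])
q=(a+b)[:2]/2-h;print("rel handle X,Y",q@X,q@D,"now",(a+b)[:2]/2+.089*D)
E
```

```text
top [364 202  10   9  35] [368.2        206.08571429]
scene [287 248  18  23 213] [295.30985915 259.28638498]
[ 0.62783864 -0.12010742  0.17477516] [ 0.62738373 -0.12162685  0.17481687]
rel handle X,Y -0.008358995021098187 0.02592097134423535 now [ 0.60607319 -0.03453714]
```

Request:
{"api": "send_rows", "payload": {"moves": [{"slide": [-0.14, 0.06, 0], "turn": 0, "gripper": 0}, {"slide": [-0.28, 0.12, 0], "turn": 0, "gripper": 0}, {"slide": [-0.42, 0.18, 0], "turn": 0, "gripper": 0}, {"slide": [-0.56, 0.24, 0], "turn": 0, "gripper": 0}, {"slide": [-0.7, 0.273, 0], "turn": 0, "gripper": 0}]}}

```text
time_s: 12.62
tcp_pos: [0.5999, -0.1447, 0.2177]
eef_rot: [-180.0, 0.0, -76.0]
contact_force: [0.5, 0.1, 1.1]
gripper_width: 0.0005
gripper_force: 0.0
```

Request:
{"api": "send_rows", "payload": {"moves": [{"slide": [-0.2, 0, 0], "turn": 0, "gripper": 0}, {"slide": [-0.4, 0, 0], "turn": 0, "gripper": 0}, {"slide": [-0.6, 0, 0], "turn": 0, "gripper": 0}, {"slide": [-0.712, 0, 0], "turn": 0, "gripper": 0}, {"slide": [-0.712, 0, 0], "turn": 0, "gripper": 0}]}}

```text
time_s: 13.03
tcp_pos: [0.5747, -0.039, 0.2181]
eef_rot: [-179.9, 0.0, -75.9]
contact_force: [0.5, 0.1, 0.0]
gripper_width: 0.0005
gripper_force: 0.0
```

Request:
{"api": "send_rows", "payload": {"moves": [{"slide": [0, 0, 0.04], "turn": 0, "gripper": 0}, {"slide": [0, 0, 0.08], "turn": 0, "gripper": 0}, {"slide": [0, 0, 0.12], "turn": 0, "gripper": 0}, {"slide": [0, 0, 0.16], "turn": 0, "gripper": 0}, {"slide": [0, 0, 0.18], "turn": 0, "gripper": 0}]}}

```text
time_s: 13.45
tcp_pos: [0.5747, -0.0425, 0.1889]
eef_rot: [179.9, 0.0, -76.1]
contact_force: [-0.2, -0.5, -0.1]
gripper_width: 0.0007
gripper_force: 0.0
```

```bash
python3 - <<'E'
from h import *
import cv2
s=get_state();print(s["tcp_pos"],s["contact_force"],s["time_s"])
r=optics.capture("scene");a=r["img"][190:310,270:420,::-1]
print(proj(r,[.5752,-.0412,.18]))
cv2.imwrite("pics/scene6.png",cv2.resize(a,None,fx=5,fy=5,interpolation=cv2.INTER_CUBIC))
E
```

```text
[ 0.57472208 -0.04249193  0.18892676] [-0.18386114 -0.48910992 -0.11518636] 13.45
[324.58628524 233.96322074]
```

View pics/scene6.png

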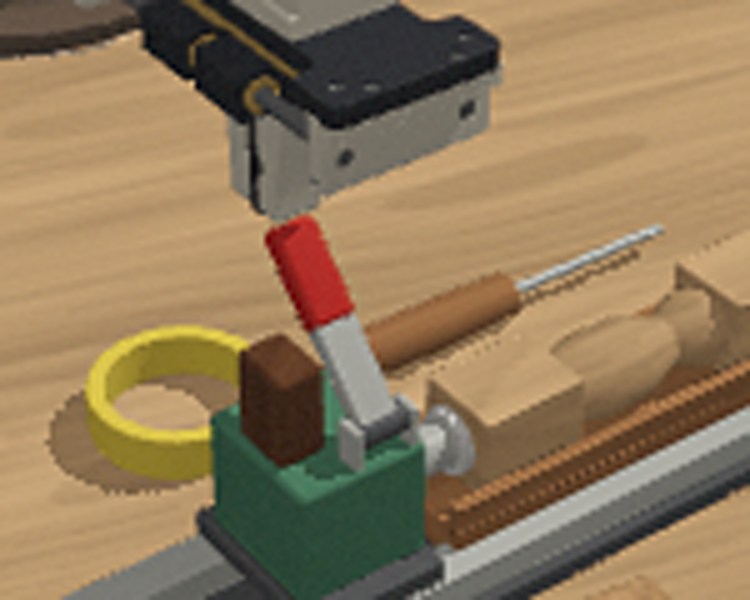

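The fingertips (280,205) sit right above the red lever's tip (290,225). Now I'll press down.

Request:
{"api": "send_rows", "payload": {"moves": [{"slide": [0, 0, 0.02], "turn": 0, "gripper": 0}, {"slide": [0, 0, 0.04], "turn": 0, "gripper": 0}, {"slide": [0, 0, 0.06], "turn": 0, "gripper": 0}, {"slide": [0, 0, 0.08], "turn": 0, "gripper": 0}, {"slide": [0, 0, 0.1], "turn": 0, "gripper": 0}]}}

```text
time_s: 13.92
tcp_pos: [0.5722, -0.043, 0.1761]
eef_rot: [179.7, -0.0, -76.0]
contact_force: [-20.3, -2.4, 23.4]
gripper_width: 0.0005
gripper_force: 15.2
```

Request:
{"api": "send_rows", "payload": {"moves": [{"slide": [0, 0, 0.02], "turn": 0, "gripper": 0}, {"slide": [0, 0, 0.04], "turn": 0, "gripper": 0}, {"slide": [0, 0, 0.06], "turn": 0, "gripper": 0}, {"slide": [0, 0, 0.08], "turn": 0, "gripper": 0}, {"slide": [0, 0, 0.1], "turn": 0, "gripper": 0}]}}

```text
time_s: 14.33
tcp_pos: [0.5606, -0.046, 0.1592]
eef_rot: [178.4, 0.0, -76.2]
contact_force: [-49.5, -5.6, 31.6]
gripper_width: 0.0001
gripper_force: 32.1
```

The contact force points across, away from the lever, so the fingers are bearing on the lever's end rather than its top. I'll lift off and move towards the hinge.

Request:
{"api": "send_rows", "payload": {"moves": [{"slide": [0, 0, -0.06], "turn": 0, "gripper": 0}, {"slide": [0, 0, -0.15], "turn": 0, "gripper": 0}, {"slide": [0, 0, -0.25], "turn": 0, "gripper": 0}, {"slide": [0, 0, -0.27], "turn": 0, "gripper": 0}, {"slide": [0, 0, -0.27], "turn": 0, "gripper": 0}]}}

```text
time_s: 14.75
tcp_pos: [0.576, -0.0415, 0.2021]
eef_rot: [-179.8, -0.0, -76.0]
contact_force: [-0.9, 0.1, -0.4]
gripper_width: 0.0003
gripper_force: 0.0
```

```bash
python3 - <<'E'
from h import *
import cv2
s=get_state();print(s["tcp_pos"],s["contact_force"],s["time_s"])
r=optics.capture("scene");cv2.imwrite("pics/scene7.png",r["img"][:,:,::-1])
a=cv2.imread("pics/scene6.png");b=cv2.resize(r["img"][190:310,270:420,::-1],None,fx=5,fy=5,interpolation=cv2.INTER_CUBIC)
# motion of tailstock / blank between pictures
ga,gb=[cv2.cvtColor(x,cv2.COLOR_BGR2GRAY).astype(np.float32) for x in(a,b)]
for n,(y0,y1,x0,x1) in dict(tail=(330,600,200,440),blank=(290,480,470,740),bench=(480,600,480,740)).items():
    w=cv2.createHanningWindow((x1-x0,y1-y0),cv2.CV_32F)
    print(n,cv2.phaseCorrelate(ga[y0:y1,x0:x1].copy(),gb[y0:y1,x0:x1].copy(),w))
i=r["img"].astype(int);m=((i[...,0]>120)&(i[...,1]<50)&(i[...,2]<60)).astype(np.uint8)
n,l,st,ce=cv2.connectedComponentsWithStats(m);print([ (st[k].tolist(),ce[k]) for k in range(1,n) if st[k,4]>25])
E
```

```text
[ 0.57598418 -0.04152281  0.20214716] [-0.8724716   0.12883263 -0.38796943] 14.75
tail ((0.023594505290276402, -0.0011070263263377456), 0.8473814896006643)
blank ((-0.058033400917395284, 0.034011921981957016), 1.023487346113464)
bench ((-0.012623771255618976, 0.02997547340282125), 0.9992728854991771)
[([323, 234, 17, 21, 146], array([330.97945205, 245.34246575]))]
```

Tailstock and blank haven't moved, and the lever is back up. I'll shift 22 mm towards the hinge and press in small steps.

Request:
{"api": "send_rows", "payload": {"moves": [{"slide": [0, -0.07, 0], "turn": 0, "gripper": 0}, {"slide": [0, -0.147, 0], "turn": 0, "gripper": 0}, {"slide": [0, -0.147, 0.05], "turn": 0, "gripper": 0}, {"slide": [0, -0.147, 0.1], "turn": 0, "gripper": 0}, {"slide": [0, -0.147, 0.14], "turn": 0, "gripper": 0}]}}

```text
time_s: 15.22
tcp_pos: [0.5962, -0.0363, 0.178]
eef_rot: [179.9, 0.0, -76.0]
contact_force: [0.4, 0.1, 1.0]
gripper_width: 0.0003
gripper_force: 0.8
```

Request:
{"api": "send_rows", "payload": {"moves": [{"slide": [0, 0, 0.012], "turn": 0, "gripper": 0}, {"slide": [0, 0, 0.024], "turn": 0, "gripper": 0}, {"slide": [0, 0, 0.036], "turn": 0, "gripper": 0}, {"slide": [0, 0, 0.048], "turn": 0, "gripper": 0}, {"slide": [0, 0, 0.06], "turn": 0, "gripper": 0}]}}

```text
time_s: 15.63
tcp_pos: [0.5969, -0.0364, 0.1715]
eef_rot: [-179.9, -0.0, -76.0]
contact_force: [-0.5, -0.8, 3.0]
gripper_width: 0.0009
gripper_force: 1.1
```

Request:
{"api": "send_rows", "payload": {"moves": [{"slide": [0, 0, 0.015], "turn": 0, "gripper": 0}, {"slide": [0, 0, 0.03], "turn": 0, "gripper": 0}, {"slide": [0, 0, 0.045], "turn": 0, "gripper": 0}, {"slide": [0, 0, 0.06], "turn": 0, "gripper": 0}, {"slide": [0, 0, 0.075], "turn": 0, "gripper": 0}]}}

```text
time_s: 16.05
tcp_pos: [0.5967, -0.0364, 0.1597]
eef_rot: [-180.0, -0.0, -76.0]
contact_force: [-1.3, 0.0, 5.0]
gripper_width: 0.0002
gripper_force: 1.7
```

Request:
{"api": "send_rows", "payload": {"moves": [{"slide": [0, 0, 0.015], "turn": 0, "gripper": 0}, {"slide": [0, 0, 0.03], "turn": 0, "gripper": 0}, {"slide": [0, 0, 0.045], "turn": 0, "gripper": 0}, {"slide": [0, 0, 0.06], "turn": 0, "gripper": 0}, {"slide": [0, 0, 0.075], "turn": 0, "gripper": 0}]}}

```text
time_s: 16.47
tcp_pos: [0.5965, -0.0364, 0.1482]
eef_rot: [180.0, 0.0, -76.0]
contact_force: [-2.1, -0.1, 3.1]
gripper_width: -0.0
gripper_force: 1.3
```

Request:
{"api": "send_rows", "payload": {"moves": [{"slide": [0, 0, 0.015], "turn": 0, "gripper": 0}, {"slide": [0, 0, 0.03], "turn": 0, "gripper": 0}, {"slide": [0, 0, 0.045], "turn": 0, "gripper": 0}, {"slide": [0, 0, 0.06], "turn": 0, "gripper": 0}, {"slide": [0, 0, 0.075], "turn": 0, "gripper": 0}]}}

```text
time_s: 16.88
tcp_pos: [0.5965, -0.0364, 0.1367]
eef_rot: [180.0, 0.0, -76.0]
contact_force: [-0.0, -1.0, 0.6]
gripper_width: 0.0004
gripper_force: 0.0
```

Request:
{"api": "send_rows", "payload": {"moves": [{"slide": [0, 0, 0.012], "turn": 0, "gripper": 0}, {"slide": [0, 0, 0.024], "turn": 0, "gripper": 0}, {"slide": [0, 0, 0.036], "turn": 0, "gripper": 0}, {"slide": [0, 0, 0.048], "turn": 0, "gripper": 0}, {"slide": [0, 0, 0.06], "turn": 0, "gripper": 0}]}}

```text
time_s: 17.3
tcp_pos: [0.5966, -0.0364, 0.1281]
eef_rot: [-180.0, 0.0, -76.0]
contact_force: [-0.5, 0.1, 0.3]
gripper_width: 0.0005
gripper_force: 0.0
```

The force dropped to zero, so the lever snapped. I'll make one light touch at its shut height to confirm, then retreat.

Request:
{"api": "send_rows", "payload": {"moves": [{"slide": [0, 0, 0.012], "turn": 0, "gripper": 0}, {"slide": [0, 0, 0.024], "turn": 0, "gripper": 0}, {"slide": [0, 0, 0.036], "turn": 0, "gripper": 0}, {"slide": [0, 0, 0.046], "turn": 0, "gripper": 0}, {"slide": [0, 0, 0.048], "turn": 0, "gripper": 0}]}}

```text
time_s: 17.72
tcp_pos: [0.5967, -0.0364, 0.1214]
eef_rot: [180.0, -0.0, -76.0]
contact_force: [-1.8, 0.6, 3.9]
gripper_width: 0.0003
gripper_force: 2.0
```

Request:
{"api": "send_rows", "payload": {"moves": [{"slide": [0, 0, -0.1], "turn": 0, "gripper": 0}, {"slide": [0, 0, -0.3], "turn": 0, "gripper": 0}, {"slide": [0, 0, -0.5], "turn": 0, "gripper": 0}, {"slide": [0, 0, -0.7], "turn": 0, "gripper": 0}, {"slide": [0, 0, -0.7], "turn": 0, "gripper": 0}]}}

```text
time_s: 18.13
tcp_pos: [0.5998, -0.0364, 0.2329]
eef_rot: [-179.4, -0.1, -76.0]
contact_force: [0.1, 0.3, 1.1]
gripper_width: 0.0004
gripper_force: 0.0
```

Request:
{"api": "send_rows", "payload": {"moves": [{"slide": [0.2, 0, 0], "turn": 0, "gripper": 0}, {"slide": [0.4, 0, 0], "turn": 0, "gripper": 0}, {"slide": [0.6, 0, 0], "turn": 0, "gripper": 0}, {"slide": [0.8, 0, 0], "turn": 0, "gripper": 0}, {"slide": [0.8, 0, 0], "turn": 0, "gripper": 0}]}}

```text
time_s: 18.55
tcp_pos: [0.6262, -0.1569, 0.2253]
eef_rot: [180.0, -0.0, -76.2]
contact_force: [0.6, 0.6, -0.2]
gripper_width: 0.0004
gripper_force: 0.0
```

```bash
python3 - <<'E'
from h import *
import cv2
s=get_state();print(s["tcp_pos"],s["contact_force"],s["time_s"])
r=optics.capture("scene");a=cv2.imread("pics/scene7.png");b=r["img"][:,:,::-1].copy()
ga,gb=[cv2.cvtColor(x,cv2.COLOR_BGR2GRAY).astype(np.float32) for x in(a,b)]
for n,(y0,y1,x0,x1) in dict(tail=(285,325,310,362),blank=(225,290,358,425),head=(200,260,420,470)).items():
    w=cv2.createHanningWindow((x1-x0,y1-y0),cv2.CV_32F)
    print(n,cv2.phaseCorrelate(ga[y0:y1,x0:x1].copy(),gb[y0:y1,x0:x1].copy(),w))
cv2.imwrite("pics/scene8.png",cv2.resize(b[180:330,280:480],None,fx=4,fy=4,interpolation=cv2.INTER_CUBIC))
E
```

```text
[ 0.62616544 -0.15691337  0.22534966] [ 0.61744857  0.59854532 -0.19420966] 18.55
tail ((0.018500505677156553, 0.05957854780690752), 1.034946416704743)
blank ((-0.01825449631417797, 0.020137740303468377), 0.9989555949046288)
head ((0.004453047403391253, 0.045097921503042926), 1.007139834801356)
```

I've used all 10 picture views, so I'll check the lever and the bystanders by numbers.

```bash
python3 - <<'E'
from h import *
r=optics.capture("scene")
i=r["img"].astype(int);m=((i[...,0]>120)&(i[...,1]<50)&(i[...,2]<60))
y,x=np.nonzero(m[200:320,280:400]);print("red px",len(x),x.mean()+280,y.mean()+200)
T=np.array([.6205,-.0577])+np.array([-.242,.970])*.026
for e in(-20,-40,-64):
    p=T+np.array([.970,.242])*e/1000;print("shut lever x",e,proj(r,[*p,.121]))
for n in("lever_tip","blank","tailstock","chisel","tape","sanding_block","offcut"): print(n,[(np.round(d["location"],3).tolist(),round(d["p"],2)) for d in optics.look_for("scene",n)[:1]])
E
```

```text
red px 75 324.68 255.30666666666667
shut lever x -20 [330.16920466 261.59017726]
shut lever x -40 [324.76468286 256.91861481]
shut lever x -64 [318.45242866 251.46242631]
lever_tip [([0.616, -0.029, 0.117], 0.51)]
blank [([0.582, 0.113, 0.077], 0.82)]
tailstock [([0.641, -0.053, 0.083], 0.7)]
chisel [([0.468, 0.085, 0.021], 0.8)]
tape [([0.458, -0.073, 0.02], 0.58)]
sanding_block [([0.734, 0.029, 0.039], 0.59)]
offcut [([0.401, -0.373, 0.035], 0.9)]
```

```bash
python3 -c "
from plant import order
print(order.close_job())"
```

```text
the job is handed in; nothing more can be done
None
```

The job is handed in: the tailstock clamps the blank against the headstock (about 22 N at the handle) and the red lever is snapped shut. My first press on the lever slipped onto its end and reached about 59 N at the wrist before I lifted off; I saw no shift in the tailstock or blank from it. The chisel, sanding block and offcut measured where they started; the tape read about 35 mm off, which I put down to the arm partly hiding it, since nothing went near it.

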